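# Switch on and zero the kitchen scale under its bowl

### The job

An empty bowl stands on the kitchen scale, ready for weighing. With the tips of the closed fingers, first switch the scale on by pressing down the white-dotted end of the green rocker, then change the unit by pressing down the white-dotted end of the blue rocker, and last press the round orange zero key fully down for a moment and let it come up again. Press in this order, each rocker fully over so that it stays over; pick nothing up, and leave the bowl, the jam jar beside the scale and the small tin on the worktop to its right where they stand.

Things in the scene. Friction and masses are not known exactly. Their poses are not given: they have to be found in the camera images.
- scale: white flat kitchen scale, fixed, 226 (x) x 220 (y) mm, deck 28 mm above the worktop. Origin: centre of its underside; z up; -x is the control side, towards the robot. On the deck at x = -70 mm, y = +66, 0, -66 mm stand a green rocker, a blue rocker and a round orange key, in any order. Behind lie a flat display and a steel plate (x 4 to 104 mm, top 36 mm up) with the bowl
- zero_key_base: black housing of the round orange zero key, standing on the scale's deck; origin at the centre of its underside (28 mm above the worktop), axes as the scale's
- zero_key_top (a point): centre of the top face of the round orange zero key, 30 mm across; it is pressed straight down and moves with the key
- zero_key (a joint): travel of the orange zero key in m: 0 up, 0.006 fully down; a spring brings it back up, fully down takes about 4.5 N
- power_rocker_press (a point): the white dot on the green rocker (52 mm long along the scale's x, 26 wide, in a black frame 62 x 36 mm): the place to press, on its top face at the end towards the robot, 18 mm from the pivot (the rocker's middle); moves with it. Press with the whole fingertip on this side of the pivot; the dot goes down about 5 mm
- power_rocker (a joint): angle of the green rocker in rad: near 0 = off (dotted end up), 0.28 = on (dotted end fully down, against its stop). It has no spring: it stays where it is left; about 3 N on the dot turns it
- unit_rocker_press (a point): the white dot on the blue rocker, which is built like the green one: the place to press, at the end towards the robot, 18 mm from the pivot
- unit_rocker (a joint): angle of the blue rocker in rad: near 0 = first unit (dotted end up), 0.28 = second unit (dotted end fully down). It stays where it is left; about 3 N on the dot turns it
- bowl: small white bowl, 92 mm across and 42 mm high, loose on the weighing plate; origin at the centre of its underside; to be left alone
- jar: jam jar with yellow lid, 66 mm across and 100 mm high, loose on the worktop beside the scale's right (-y) side; origin at the centre of its underside; to be left alone
- tin: small food tin, 57 mm across and 72 mm high, loose on the worktop further right; origin at the centre of its underside; to be left alone

How it is judged:
By the outcome, as a careful person would: the job done as asked, in the order asked, and still so for the second after the job is handed in, with the robot touching nothing.
It also fails if it takes over 48 s, if anything falls off the work surface, if the arm or the gripper's body presses on something with over 40 N, if the wrist force passes 120 N, or if a joint passes its speed limit or range.

### The arm

A 6-joint arm with a two-finger parallel gripper is mounted at the origin on a cart in front of the work surface, level with it; the furniture and walls round the work are solid. World frame = base frame: x ahead of the robot, y to its left, z up, the work surface at z = 0. Lengths are in m, angles in degrees, forces in N, time in s.
With the tool pointing down it reaches from about 0.35 to 0.875 m from the base axis. Payload 4.2 kg.
Tool frame: the origin (TCP) lies midway between the tips of the shut fingers; the grasp point (between the pads) lies 19 mm behind it; z points along the fingers, y is the line along which they close (so a half turn about z gives the same grasp; the last joint's range is limited). The gripper opens to 87 mm and grips with 3 to 60 N. Pads are 19 mm wide; open, the fingers measure 117 mm over their backs; the gripper's body (75 mm by 190 mm) begins 51 mm behind the grasp point.
Start: joints at [-59.095, 22.042, 0.453, 0, -68.411, -14.817], TCP at [0.173, -0.6, 0.223] pointing down, gripper open.
Joint ranges: [-179.83, 179.83], [-69.29, 118.12], [-61.27, 80.66], [-181.25, 117.63], [-171.15, -9.14], [-177.46, 177.46]. Speed limits (degrees/s): [159.86, 159.86, 180, 180, 180, 180].

### API

Orientations are given as [roll, pitch, yaw] about the fixed x, y, z axes, in that order (R = Rz(yaw) Ry(pitch) Rx(roll)).
In Python, from workcell import env gives the robot as it stands. The module is installed in compiled form; this text tells all that it offers. Calls block until the motion is done:
- env.goto(position, orientation): joint-space move of the TCP to a pose.
- env.move_straight(position, rotation=None, rate=0.15, force_limit=None): straight line of the TCP; rotation=None keeps the orientation; rate is the mean speed in m/s. With force_limit (N) it stops when the force on the tool has changed by that much, and returns True; else False.
- env.set_joints(angles): joint-space move.
- env.gripper_to(opening, grasp_force=None): opening from 0.0 (shut) to 1.0 (fully open); grasp_force is the grip in N (None keeps the last); returns when the fingers have stopped.
- env.dwell(seconds).
- env.inverse_kinematics(position, orientation): joint angles nearest the present ones, or None.
- env.read_state(): the state.
- env.grab_frame(name): name is "side" or "top"; returns a dict with "image" (480x640x3 uint8, blue, green, red), "fx", "fy", "cx", "cy" (pixels), "position" and "orientation" of the camera in the world. Camera axes: x right, y up, looking along -z (the intrinsics and any distortion apply to the point x, -y, -z); pixel columns grow to the right and rows downward; lengths in m; the calibration is good to about 2 mm. A picture is of the moment at which its call begins. There is no depth.
A pose or a line that the arm cannot do raises env.Unreachable and nothing moves.
- env.close_job(): hands the job in; it is judged then, once.
Trained networks look in a picture, given as the dict that the camera call returned (one of the last four; its "shot" number tells which), for a name from the list of things; names that differ only in an ending like _2 or _b are one class to them, and where a whole thing is asked for, a point or a joint stands for the part that bears it (a point fixed in the world has none). Each returns a list of dicts, best first, with "score" (0 to 1); they miss things now and then, are a little off and sometimes report something else, mostly with a low value. They report only what shows in the picture. A call takes as long as a camera call.
- env.search_frame(picture, thing): "xyz" ([x, y, z] in m, in world coordinates, good to about 4 mm: the middle of the surface that is visible of it).
- env.trace(picture, thing): "mask" (480x640 bool, what is visible of it).
The state is a dict: "clock": time; "joint_positions": joint angles; "qvel": joint speeds; "joint_torque": joint torques, N m; "position": TCP position; "tool_rot": TCP orientation; "force": force on the tool from outside, world axes, zero at the start; "wrist_torque": the same for the moment, N m; "opening": opening from 0.0 (shut) to 1.0 (fully open); "finger_force": force on a finger pad.
Only numpy, scipy, OpenCV 4.12 (cv2) and the standard library are available. Lean on these libraries where they do the work, as an engineer would, in place of code of your own. Each camera call takes 0.05 s, during which the arm holds its last target. There are 200 camera calls.

## Working session

There is one attempt and no reset: what is moved stays moved. The work goes in short steps, each a Python script; the robot and the scene stay as the last script left them, time stands still between calls to the robot, and variables do not carry over. Pictures are saved under pics/ and viewed, at most 10 in all, crops included, and the job is handed in when it is done.

```bash
mkdir -p pics; cat > h.py <<'E'
import numpy as np, cv2
from scipy.spatial.transform import Rotation as R
from workcell import env
def ray(f,u,v):
    o=np.array(f["orientation"],float)
    M=R.from_euler('xyz',o,degrees=True).as_matrix() if o.shape==(3,) else o
    d=M@np.array([(u-f["cx"])/f["fx"],-(v-f["cy"])/f["fy"],-1])
    return np.array(f["position"]),d
def atz(f,u,v,z):
    p,d=ray(f,u,v); return p+d*(z-p[2])/d[2]
E
python3 - <<'E'
from h import *
for n in("top","side"):
    f=env.grab_frame(n); cv2.imwrite(f"pics/{n}1.png",f["image"])
    print(n,{k:v for k,v in f.items() if k!="image"})
    for t in["scale","power_rocker_press","unit_rocker_press","zero_key_top","zero_key_base","bowl","jar","tin"]:
        print(t,[(np.round(r["xyz"],3).tolist(),round(r["score"],2)) for r in env.search_frame(f,t)[:2]])
    for t in["power_rocker_press","unit_rocker_press","zero_key_top"]:
        r=env.trace(f,t)
        if r:
            m=r[0]["mask"]; v,u=np.nonzero(m); print(t,u.mean(),v.mean(),m.sum(),atz(f,u.mean(),v.mean(),.04).round(4))
print(env.read_state())
E
```

```text
top {'fx': 446.6091855696029, 'fy': 446.6091855696029, 'cx': 316.7349583660065, 'cy': 239.1415556884471, 'position': array([ 0.42655452, -0.06668354,  0.91726041]), 'orientation': array([  7.3148137 ,   0.62818712, -89.29621008]), 'shot': 1}
scale [([0.559, 0.101, 0.024], 0.79)]
power_rocker_press [([0.495, 0.08, 0.047], 0.88)]
unit_rocker_press [([0.503, 0.015, 0.045], 0.55)]
zero_key_top [([0.501, 0.149, 0.052], 0.53)]
zero_key_base [([0.493, 0.154, 0.039], 0.77)]
bowl [([0.631, 0.063, 0.059], 0.73)]
jar [([0.474, -0.086, 0.098], 0.91), ([0.497, 0.085, 0.043], 0.25)]
tin [([0.413, -0.331, 0.067], 0.73)]
power_rocker_press 244.80116959064327 259.51461988304095 342 [0.497  0.0857 0.04  ]
unit_rocker_press 278.2544378698225 259.0917159763314 338 [0.4986 0.0197 0.04  ]
zero_key_top 210.80662983425415 259.08839779005524 181 [0.4971 0.153  0.04  ]
side {'fx': 490.5916425121447, 'fy': 490.5916425121447, 'cx': 318.3387492884845, 'cy': 239.45756761842352, 'position': array([0.26022439, 0.69020161, 0.37467959]), 'orientation': array([  68.85796254,   -0.86106603, -159.60651681]), 'shot': 2}

[... 572 characters left out ...]
4  0.04  ]
{'clock': 1.2, 'joint_positions': array([-5.90926176e+01,  2.20420555e+01,  4.51787053e-01, -5.41191593e-04,
       -6.84118023e+01, -1.48174862e+01]), 'qvel': array([-0.01211423, -0.0649761 , -0.00116252, -0.0050469 , -0.08696511,
        0.03953641]), 'joint_torque': array([-3.54404369e-05, -3.90476310e+01,  1.87618893e+01,  4.22436476e+00,
        1.54312112e-02, -3.43198724e-05]), 'position': array([ 0.17323951, -0.60047796,  0.22253896]), 'tool_rot': array([ 1.79997869e+02, -4.31022206e-05, -1.63910303e+02]), 'force': array([0.58954142, 1.2895872 , 0.01152809]), 'wrist_torque': array([ 0.00831068, -0.04887601, -0.01069521]), 'finger_force': 0.0, 'opening': 1.0062988729123514}
```

```bash
python3 - <<'E'
import cv2
a=cv2.imread("pics/top1.png")[190:340,180:340]; b=cv2.imread("pics/side1.png")[210:360,240:400]
cv2.imwrite("pics/c1.png",cv2.hconcat([cv2.resize(a,(400,375),interpolation=2),cv2.resize(b,(400,375),interpolation=2)]))
E
```

```text
(no output)
```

View pics/c1.png

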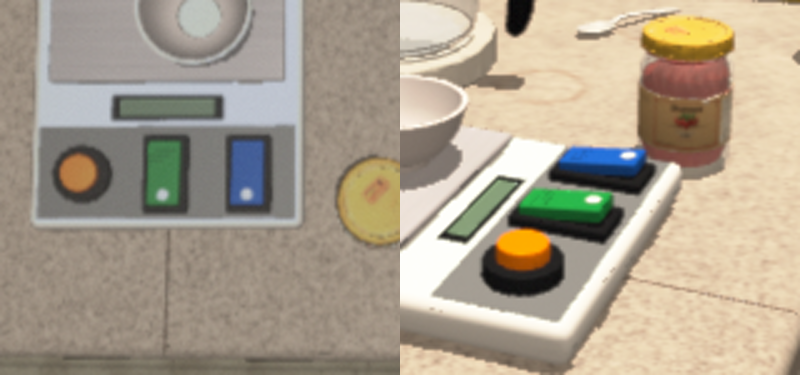

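View pics/top1.png

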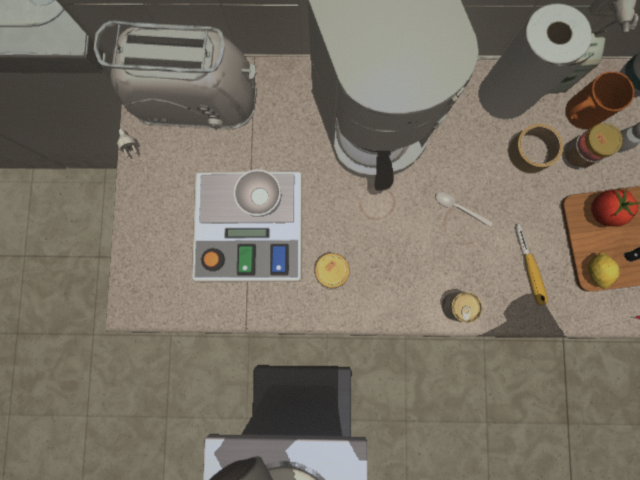

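View pics/side1.png

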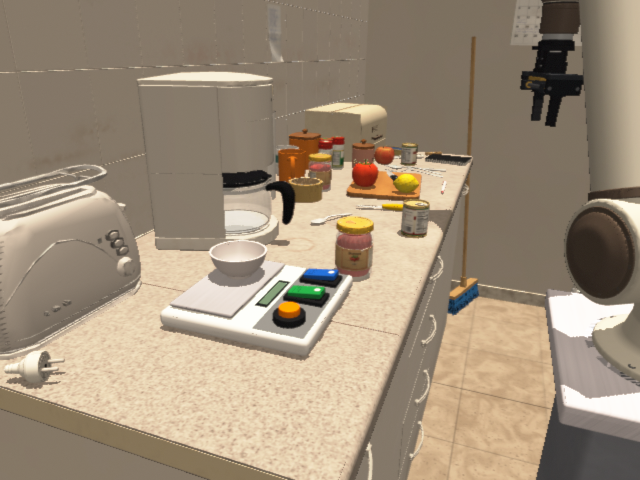

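The pictures show: the white dots at the robot end of both rockers (top: green (244.8,267.6), blue (278.4,267.6); side: (317.2,289.6), (331.2,272)), the key at top (210.8,259.2) / side (289,306), and the jar to the right of the blue rocker. The arm's path is otherwise clear. I'll triangulate these points and go above green.

```bash
python3 - <<'E'
from h import *
T=env.grab_frame("top");S=env.grab_frame("side")
def tri(a,b):
    p,d=ray(T,*a);q,e=ray(S,*b);d=d/np.linalg.norm(d);e=e/np.linalg.norm(e)
    s,t=np.linalg.lstsq(np.c_[d,-e],q-p,rcond=None)[0]
    return ((p+s*d+q+t*e)/2).round(4),round(np.linalg.norm(p+s*d-q-t*e),4)
for n,a,b in[("green",(244.8,267.6),(317.2,289.6)),("blue",(278.4,267.6),(331.2,272)),("key",(210.8,259.2),(289.2,306))]:
    print(n,tri(a,b),atz(T,*a,.045).round(4),atz(S,*b,.045).round(4))
print("scale corners",[atz(T,u,v,.028).round(3).tolist() for u,v in[(194,279),(300,279),(195,173),(301,173)]])
yaw=None
for y in(0,180):
    q=env.inverse_kinematics([.48,.085,.15],[180,0,y]); print(y,q)
print(env.inverse_kinematics([.48,.019,.045],[180,0,180]),env.inverse_kinematics([.5,.15,.045],[180,0,180]))
E
```

```text
green (array([0.4813, 0.0843, 0.0463]), np.float64(0.0013)) [0.4807 0.0843 0.045 ] [0.4828 0.082  0.045 ]
blue (array([0.4821, 0.0186, 0.0463]), np.float64(0.0014)) [0.4815 0.0185 0.045 ] [0.4837 0.0161 0.045 ]
key (array([0.4968, 0.1508, 0.0498]), np.float64(0.0017)) [0.4964 0.1517 0.045 ] [0.5012 0.1429 0.045 ]
scale corners [[0.458, 0.188, 0.028], [0.46, -0.023, 0.028], [0.675, 0.196, 0.028], [0.677, -0.022, 0.028]]
0 [ 2.91783185e+01  1.27456003e+01 -2.44712064e+01  2.54444375e-14
 -5.27831933e+01  6.08216815e+01]
180 [ 2.91783185e+01  1.27456003e+01 -2.44712064e+01 -2.54444375e-14
 -5.27831933e+01 -1.19178318e+02]
[ 2.16968476e+01  2.07312468e+01 -3.24036911e+01 -2.54444375e-14
 -3.68650620e+01 -1.11696848e+02] [ 3.45248798e+01  2.38963032e+01 -2.66343678e+01 -2.54444375e-14
 -3.94693290e+01 -1.24524880e+02]
```

```bash
cat >> h.py <<'E'
D=[180,0,0]
def st(): 
    s=env.read_state(); return round(s["clock"],2),np.round(s["position"],4).tolist(),np.round(s["force"],1).tolist()
def press(x,y,zt,zlow,lim,hold=.3):
    env.move_straight([x,y,zt+.012]); print("above",st())
    hit=env.move_straight([x,y,zlow],rate=.03,force_limit=lim); print(hit,st())
    env.dwell(hold); print(st())
    env.move_straight([x,y,zt+.03],rate=.1)
E
python3 - <<'E'
from h import *
env.gripper_to(0.0)
env.goto([.48,.084,.16],D)
press(.48,.084,.046,.036,12)
env.move_straight([.48,.084,.16])
f=env.grab_frame("side"); g=env.grab_frame("top")
a=f["image"][210:360,240:400]; b=g["image"][190:340,180:340]
cv2.imwrite("pics/c2.png",cv2.hconcat([cv2.resize(b,(400,375),interpolation=2),cv2.resize(a,(400,375),interpolation=2)]))
print(st())
E
```

```text
above (6.32, [0.4807, 0.0842, 0.0586], [-0.5, 0.4, -0.2])
True (6.87, [0.4795, 0.084, 0.0432], [-2.3, 0.6, 7.0])
(7.17, [0.4795, 0.084, 0.0432], [-2.6, 0.6, 7.2])
(8.46, [0.4791, 0.0836, 0.1585], [0.5, -0.1, 0.4])
```

View pics/c2.png

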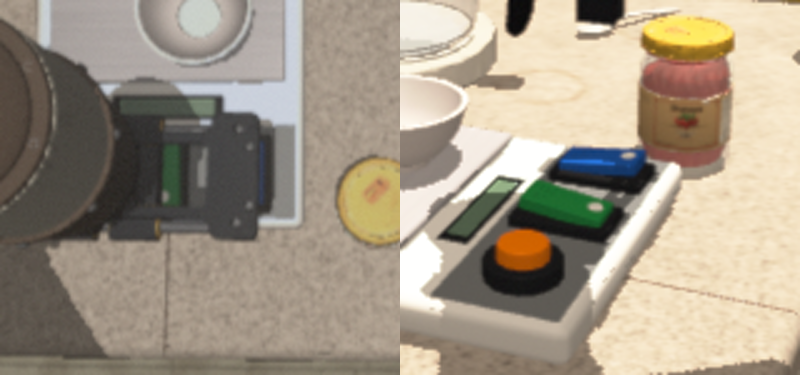

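Side view: the green rocker has tipped, its dot moving from (593,199) to (597,207) in the crop. The tip height (.0432) fits a full 0.28 rad. I'll confirm with a firmer press further out, then do blue.

```bash
python3 - <<'E'
from h import *
press(.476,.084,.046,.034,25)
env.move_straight([.477,.0186,.08])
press(.477,.0186,.046,.034,25)
env.move_straight([.48,.084,.25],rate=.3)
f=env.grab_frame("side")
a=f["image"][210:360,240:400]
cv2.imwrite("pics/c3.png",cv2.resize(a,(800,600)[:1]+(600,) if 0 else (640,600),interpolation=2))
print(st())
for t in("jar","bowl","tin"): print(t,[np.round(r["xyz"],3).tolist() for r in env.search_frame(f,t)[:1]])
E
```

```text
above (9.29, [0.4766, 0.0842, 0.0584], [-0.5, -0.7, 0.1])
True (9.88, [0.4762, 0.084, 0.0426], [-2.8, 0.7, 9.9])
(10.18, [0.4762, 0.084, 0.0426], [-3.1, 0.8, 9.2])
above (11.56, [0.4764, 0.019, 0.0574], [0.0, 0.2, 1.0])
True (12.15, [0.4766, 0.0186, 0.0425], [-3.4, 0.7, 10.5])
(12.45, [0.4765, 0.0186, 0.0425], [-2.8, 2.0, 10.0])
(13.76, [0.4786, 0.0833, 0.2476], [0.9, 0.1, -0.2])
jar [[0.468, -0.056, 0.063]]
bowl [[0.628, 0.056, 0.068]]
tin [[0.407, -0.316, 0.042]]
```

View pics/c3.png

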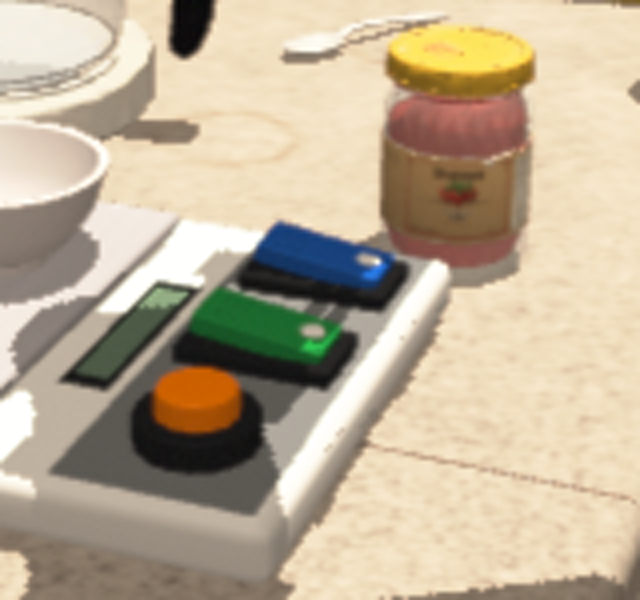

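Both rockers look tipped over equally, dots down at (313,332) green and (370,260) blue. Both stopped the tip at the same height (.0425). Next is the zero key.

```bash
python3 - <<'E'
from h import *
x,y=.4975,.1508
env.move_straight([x,y,.08],rate=.25)
env.move_straight([x,y,.058])
print(env.move_straight([x,y,.036],rate=.025,force_limit=25),st())
env.dwell(.5); print(st())
for z in(.045,.048,.051,.055):
    env.move_straight([x,y,z],rate=.03); print(st())
env.move_straight([x,y,.12])
env.goto([.30,.05,.3],D)
env.dwell(.3)
f=env.grab_frame("side");g=env.grab_frame("top")
a=f["image"][210:360,240:400]; b=g["image"][190:340,180:340]
cv2.imwrite("pics/c4.png",cv2.hconcat([cv2.resize(b,(400,375),interpolation=2),cv2.resize(a,(400,375),interpolation=2)]))
E
```

```text
True (15.73, [0.4979, 0.151, 0.0444], [-2.2, -0.0, 7.9])
(16.23, [0.4979, 0.151, 0.0444], [-3.1, 0.5, 8.6])
(16.48, [0.4979, 0.151, 0.0452], [-0.1, -0.1, 3.6])
(16.73, [0.4979, 0.151, 0.0481], [1.3, 0.1, 2.8])
(16.98, [0.4968, 0.1504, 0.0506], [-0.6, 0.1, -0.6])
(17.27, [0.4974, 0.1508, 0.0551], [0.3, 0.3, -0.1])
```

View pics/c4.png

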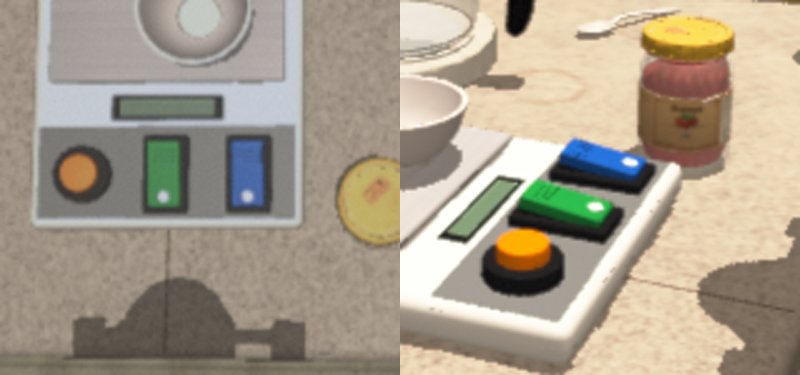

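The key bottomed out (6 mm travel, 8.6 N held) and is up again. Both rockers are over, and the bowl and jar haven't moved.

```bash
python3 -c "
from workcell import env
print(env.close_job())"
```

```text
the job is handed in; nothing more can be done
None
```

I pressed the green rocker, the blue rocker and the orange zero key in that order and handed the job in: both rockers stayed over, the key came back up, and the bowl, jar and tin were not touched; no verdict was returned.

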